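Load two ferrite cores on a cam-lift soldering jig and hold it raised

ROBOT

A 6-joint arm with a two-finger parallel gripper is mounted at the origin on the work surface. World frame = base frame: x ahead of the robot, y to its left, z up, the work surface at z = 0. Lengths are in m, angles in rad, forces in N, time in s.
With the tool pointing down it reaches from about 0.275 to 0.825 m from the base axis. Payload 4.9 kg.
Tool frame: the origin (TCP) lies midway between the tips of the shut fingers; the grasp point (between the pads) lies 19 mm behind it (bot.grip_depth is the distance from the TCP to the grasp point, in m); z points along the fingers, y is the line along which they close (so a half turn about z gives the same grasp; the last joint's range is limited). The gripper opens to 85 mm and grips with 20 to 120 N. Pads are 22 mm wide; open, the fingers measure 114 mm over their backs; the gripper's body (76 mm by 85 mm) begins 54 mm behind the grasp point. The pads swing forward as they close: fully open they stand 13 mm farther back than shut.
Start: joints at [1.101, 0.326, -0.193, 1.052, 0, 1.437], TCP at [0.181, 0.519, 0.231] pointing down, gripper open.
Joint ranges: [-2.65, 2.65], [-0.97, 1.79], [-1.3, 1.35], [-1.93, 2.1], [-1.47, 1.37], [-3.14, 3.14]. Speed limits (rad/s): [2.57, 2.57, 3.14, 3.14, 3.14, 3.14].

INTERFACE

Orientations are given as a unit quaternion [w, x, y, z].
In Python, from cell import bot gives the robot as it stands. Calls block until the motion is done:
- bot.move_pose(position, orientation): joint-space move of the TCP to a pose.
- bot.move_linear(position, speed=0.15, rotation=None, until_force=None): straight line of the TCP; rotation=None keeps the orientation; speed is the mean speed in m/s. With until_force (N) it stops when the force on the tool has changed by that much, and returns True; else False.
- bot.goto_joints(angles): joint-space move.
- bot.set_gripper(opening, grasp_force=None): opening from 0.0 (shut) to 1.0 (fully open); grasp_force is the grip in N (None keeps the last); returns when the fingers have stopped.
- bot.wait(seconds).
- bot.solve_ik(position, orientation): joint angles nearest the present ones, or None.
- bot.camera(name): name is "side" or "top" or "wrist"; returns the picture (480x640x3 uint8, red, green, blue); there is no depth.
- bot.calibration(name): a dict with "mtx" (3x3 intrinsics, pixels), "extrinsics" (4x4, takes a point from world to camera coordinates); the wrist camera has in their place "hand_eye" (4x4, takes a point from camera to tool coordinates, whose origin is the TCP and whose axes are the flange's). Camera axes: x right, y down, z forward; pixel columns grow to the right and rows downward; lengths in m; the calibration is good to about 2 mm. A picture is of the moment at which its call begins: read the wrist's pose just before it. calibration takes no time and is no camera call.
A pose or a line that the arm cannot do raises bot.PlanningError and nothing moves.
- bot.close_job(): hands the job in; it is judged then, once.
Trained networks look in the newest picture that a camera, given by its name, has taken for a name from the list of things; names that differ only in an ending like _2 or _b are one class to them, and where a whole thing is asked for, a point or a joint stands for the part that bears it (a point fixed in the world has none). Each returns a list of dicts, best first, with "confidence" (0 to 1); they miss things now and then, are a little off and sometimes report something else, mostly with a low value. They report only what shows in the picture. A call takes as long as a camera call. They do not tell look-alikes from the thing itself.
- bot.search_frame(camera, thing): "bbox" ([left, top, width, height] in pixels, round what is visible of it).
Readings, each from a call of its own:
- bot.read_clock(): time.
- bot.read_joint_positions(): joint angles.
- bot.read_joint_vel(): joint speeds.
- bot.read_joint_efforts(): joint torques, N m.
- bot.read_position(): TCP position.
- bot.read_tool_rot(): TCP orientation.
- bot.read_ft_force(): force on the tool from outside, world axes, zero at the start.
- bot.read_moment(): the same for the moment, N m.
- bot.read_gripper_width(): opening from 0.0 (shut) to 1.0 (fully open).
- bot.read_finger_force(): force on a finger pad.
Only numpy, scipy, OpenCV 4.12 (cv2) and the standard library are available. Lean on these libraries where they do the work, as an engineer would, in place of code of your own. Each camera call takes 0.05 s, during which the arm holds its last target. There are 200 camera calls.

TASK

Thread the large ferrite ring and then the small one down the post of the soldering jig, each fully home: the large one flat on the lift table, the small one flat on the large. Then take the grip bar of the jig's spring-loaded cam lever and swing the lever up until it stands upright, where the table is at its highest, and finish still holding it there. Leave the other things on the bench where they are.

Things in the scene. Friction and masses are not known exactly. Their poses are not given: they have to be found in the camera images.
- jig: Soldering jig fixed to the bench: aluminium base plate 170 x 140 x 12 mm. Origin on the bench under the post's axis; y along the cam shaft towards the lever's side, -x towards the side the lever lies on at the start, z up. A green board stands fixed on two pillars at x = 58 to 108, y = -55 to 55 mm, top 92 mm above the bench. Bearing blocks at y = -40 and 40 mm rise to 46 mm.
- seat (a point): Centre of the top face of the jig's round steel lift table (64 mm diameter), at the foot of the post; z up. The post on it is upright steel, 13 mm in diameter and 46 mm tall, its last 8 mm tapering to a 6 mm tip; post and table rise together. Table top is 48 mm above the bench plus the lift.
- lift (a joint): Lift of the table, m, driven only by the cam: 0.010 x sin(lever angle). Highest, 0.010, with the lever upright; lower on both sides of that.
- large_core: Large ferrite ring, dark grey, lying flat: outer diameter 48 mm, bore 18 mm, 18 mm high, about 130 g. Origin at the centre of its underside.
- large_mid (a point): Centre of the large ring, half way up its bore, z along its axis.
- small_core: Small ferrite ring, dark grey, lying flat: outer diameter 34 mm, bore 18 mm, 16 mm high, about 50 g. Origin at the centre of its underside.
- small_mid (a point): Centre of the small ring, half way up its bore, z along its axis.
- board: Bystander: loose green circuit board 55 x 40 mm, lying flat, 4 mm thick (7 mm at its chip). Origin under its centre.
- capacitor: Bystander: standing black capacitor, 18 mm diameter, 26 mm high.
- spool: Bystander: metal solder spool, 60 mm diameter, 48 mm high.
- flux_jar: Bystander: amber jar, 44 mm diameter, 50 mm high.
- tip_cleaner: Bystander: steel cup, 70 mm diameter, 45 mm high.
- screwdriver: Bystander: screwdriver lying at the far edge.
- parts_tray: Bystander: grey divided tray 120 x 160 x 30 mm.
- lever: Cam lever: flat steel arm, 10 mm thick, 110 mm long, with a grip bar at its end. Origin on the cam shaft, 30 mm above the jig's origin; y along the shaft, -x along the arm towards the bar. It starts tipped up 0.1 to 0.45 rad from level, over the jig's -x side, and stays there until moved; upright (1.571 rad) is the highest lift, its stop is at 2.4 rad.
- grip (a point): Centre of the lever's grip bar: black round bar, 14 mm in diameter, 55 mm long, parallel to the jig's y, sticking out sideways from the end of the arm (the centre is 32.5 mm from the middle of the arm's thickness), 110 mm from the shaft's axis. It does not turn on the arm, so it must slip round in the grip as the lever swings.
- pivot (a point): Point on the lever's turning axis (along the jig's y, 30 mm above the bench), 117.5 mm from the jig's origin along the jig's y, level with the middle of the grip bar. The bar circles it at 110 mm. Swinging the lever up takes about 5 N at the bar; let go when upright, it is pulled back by its spring to about half way or lower.
There are look-alikes about, which are no part of the job. What is shaped like the large_core but blue or turquoise is not meant.

How it is judged:
On the way, in this order (a step that is already met when the one before it is completed fails the run):
1. the large ring is fully home on the lift table, round the post (horizontal distance between large_mid and seat below 0.005 m and z of large_mid in the frame of seat between 0.006 and 0.012 m and angle between the z axis of large_mid and the z axis of seat, either way round below 0.12 rad), for 0.2 s.
2. the small ring is fully home on the large one, round the post (all of step 1 and horizontal distance between small_mid and seat below 0.005 m and z of small_mid in the frame of seat between 0.023 and 0.029 m and angle between the z axis of small_mid and the z axis of seat, either way round below 0.12 rad), for 0.2 s.
3. the lever is upright, held by the fingers (x of grip in the frame of jig between -0.0154 and 0.0154 m and z of grip in the frame of jig above 0.13 m and value of joint lift above 0.009 m and contact force between the fingers and lever above 0.5 N), for 0.3 s.
At the end, for the whole second after the job is handed in: Both rings flat on the post, large below small (centres within 5 mm of its axis, heights within 3 mm, tilt under 0.12 rad); the lever's grip bar within 15 mm of straight above the shaft (lever within 0.14 rad of upright), lift over 9 mm; the fingers still bear on the lever with over 0.5 N (all of step 2 and all of step 3); the arm keeps its last pose, push and grip.
It fails at once if a bystander was moved more than 30 mm (distance of any of board, capacitor, spool, flux_jar, tip_cleaner, screwdriver, parts_tray from where it was at the start of the episode above 0.03 m).
It also fails if it takes over 64 s, if anything falls off the work surface, if the arm or the gripper's body presses on something with over 40 N, if the wrist force passes 120 N, or if a joint passes its speed limit or range.

## Working session

There is one attempt and no reset: what is moved stays moved. The work goes in short steps, each a Python script; the robot and the scene stay as the last script left them, time stands still between calls to the robot, and variables do not carry over. Pictures are saved under pics/ and viewed, at most 10 in all, crops included, and the job is handed in when it is done.

```bash
ls; mkdir -p pics; cat > h.py <<'E'
import numpy as np, cv2
from cell import bot
def shot(c,name=None):
    im=bot.camera(c)
    if name: cv2.imwrite(f'pics/{name}.png',cv2.cvtColor(im,cv2.COLOR_RGB2BGR))
    return im
def ext(c):
    if c!='wrist': return bot.calibration(c)
    raise ValueError
def ray(c,uv,T=None):
    k=bot.calibration(c); 
    if c=='wrist': M=T@np.array(k['hand_eye'])
    else: M=np.linalg.inv(np.array(k['extrinsics']))
    d=np.linalg.inv(np.array(k['mtx']))@[uv[0],uv[1],1.]
    return M[:3,3],M[:3,:3]@d
def at_z(c,uv,z,T=None):
    o,d=ray(c,uv,T); return o+d*(z-o[2])/d[2]
def proj(c,p,T=None):
    k=bot.calibration(c)
    E=np.linalg.inv(T@np.array(k['hand_eye'])) if c=='wrist' else np.array(k['extrinsics'])
    q=np.array(k['mtx'])@(E[:3,:3]@np.asarray(p)+E[:3,3]); return q[:2]/q[2]
def tool():
    from scipy.spatial.transform import Rotation as R
    q=bot.read_tool_rot(); T=np.eye(4); T[:3,:3]=R.from_quat([q[1],q[2],q[3],q[0]]).as_matrix(); T[:3,3]=bot.read_position(); return T
def down(yaw): # tool z down, tool y along (cos yaw, sin yaw) in world
    from scipy.spatial.transform import Rotation as R
    y=np.array([np.cos(yaw),np.sin(yaw),0]);z=np.array([0,0,-1.]);x=np.cross(y,z)
    q=R.from_matrix(np.c_[x,y,z]).as_quat(); return [q[3],q[0],q[1],q[2]]
E
python3 - <<'E'
from h import *
for c in ['top','side']:
    shot(c,c+'0')
    for t in ['jig','large_core','small_core','lever','grip','board','capacitor','spool','flux_jar','tip_cleaner','parts_tray']:
        print(c,t,[(np.round(d['bbox']).astype(int).tolist(),round(d['confidence'],2)) for d in bot.search_frame(c,t)[:4]])
print(bot.read_clock(),tool().round(3).tolist(),bot.calibration('top'))
E
```

```text
pics
top jig [([210, 186, 83, 102], 0.58)]
top large_core [([415, 281, 18, 16], 0.83), ([436, 312, 20, 21], 0.79), ([395, 312, 22, 19], 0.78), ([392, 240, 20, 25], 0.66)]
top small_core [([422, 227, 18, 12], 0.59)]
top lever [([211, 231, 73, 57], 0.61), ([477, 207, 20, 16], 0.36), ([414, 278, 20, 20], 0.3)]
top grip [([210, 236, 31, 52], 0.72)]
top board [([351, 253, 16, 20], 0.74)]
top capacitor []
top spool [([472, 276, 27, 23], 0.93)]
top flux_jar [([476, 206, 20, 21], 0.66)]
top tip_cleaner [([134, 278, 33, 28], 0.78)]
top parts_tray [([105, 191, 74, 53], 0.78), ([475, 208, 20, 18], 0.33)]
side jig [([221, 181, 114, 82], 0.77), ([192, 165, 70, 45], 0.41), ([219, 215, 89, 26], 0.41), ([424, 305, 16, 17], 0.31)]
side large_core [([382, 297, 20, 21], 0.92), ([378, 335, 24, 19], 0.81), ([337, 346, 19, 18], 0.71), ([373, 370, 27, 24], 0.64)]
side small_core [([338, 284, 26, 21], 0.57), ([424, 305, 13, 12], 0.44)]
side lever [([218, 214, 91, 29], 0.77)]
side grip [([220, 220, 88, 19], 0.78)]
side board [([340, 287, 24, 19], 0.87)]
side capacitor [([222, 216, 88, 26], 0.59), ([388, 251, 9, 10], 0.53)]
side spool [([433, 352, 38, 37], 0.58)]
side flux_jar [([488, 312, 23, 23], 0.77)]
side tip_cleaner [([165, 208, 26, 27], 0.81)]
side parts_tray [([192, 166, 66, 44], 0.6), ([423, 305, 15, 15], 0.5), ([340, 287, 24, 18], 0.19)]
1.2 [[-0.944, 0.33, 0.0, 0.181], [0.33, 0.944, 0.0, 0.519], [0.0, 0.0, -1.0, 0.231], [0.0, 0.0, 0.0, 1.0]] {'mtx': array([[483.25003592,   0.        , 317.64985302],
       [  0.        , 483.25003592, 235.57568027],
       [  0.        ,   0.        ,   1.        ]]), 'extrinsics': array([[ 0.00839898, -0.99994566,  0.00617471, -0.01761955],
       [-0.99369571, -0.00903652, -0.11174604,  0.59238054],
       [ 0.11179577, -0.00519723, -0.99371761,  1.20332343],
       [ 0.        ,  0.        ,  0.        ,  1.        ]])}
```

```bash
python3 - <<'E'
import cv2
im=cv2.imread('pics/top0.png')[160:360,100:540]
cv2.imwrite('pics/top0c.png',cv2.resize(im,(800,364),interpolation=cv2.INTER_CUBIC))
E
```

```text
(no output)
```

View pics/top0c.png

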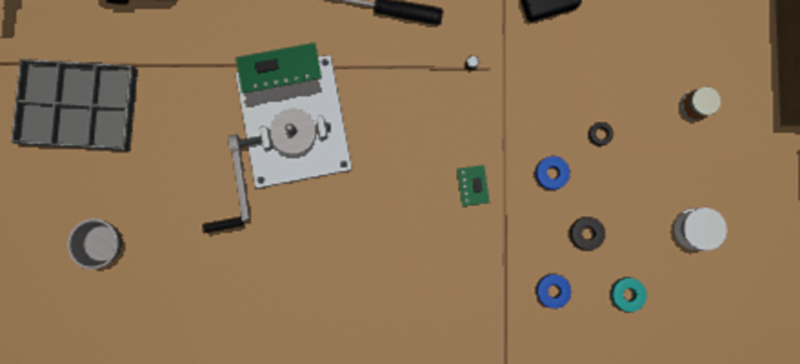

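View pics/side0.png

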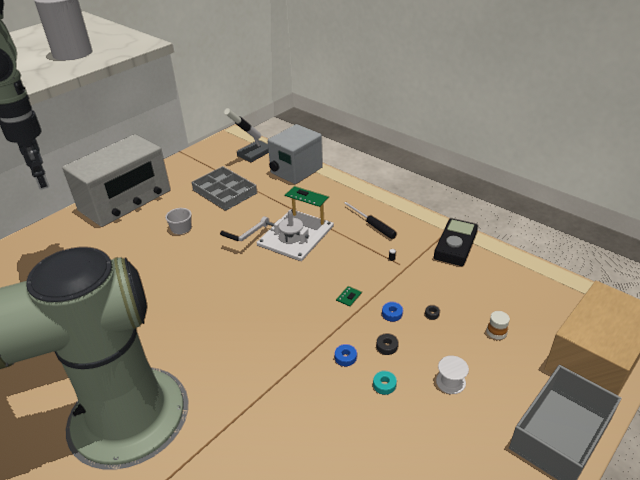

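The dark large ring is at crop (587,233), full-image (423,288). The look-alikes are blue at (404,255) and (404,320), and turquoise at (446,322). The dark small ring is at (430,233), and the jig table is at about (261,233) with its lever to the left and its bar at about (223,284). Only (423,288) is dark grey and of the large size, so that is the large ring. Next I'll measure and take a close wrist look at it.

```bash
python3 - <<'E'
from h import *
f=lambda x,y:(100+x/1.818,160+y/1.82)
L=at_z('top',f(587,233),.018); S=at_z('top',f(600,133),.016)
P=at_z('top',f(291,131),.09); tc=at_z('top',f(293,132),.048)
c=[at_z('top',f(*p),.012) for p in [(260,182),(345,166),(326,62)]]
b=[at_z('top',f(*p),.06) for p in [(206,228),(245,222)]]
print('L',L,'S',S,'post',P,'table',tc,'corners',c,'bar',b)
d=c[0]-c[1]; print('yaw',np.arctan2(-d[0],d[1]))
print(bot.calibration('wrist'))
# go look at large ring: camera offset in tool
he=np.array(bot.calibration('wrist')['hand_eye'])
yaw=np.pi/2
for y in (np.pi/2,-np.pi/2):
    print(y,bot.solve_ik([L[0],L[1],.2],down(y)),bot.solve_ik([tc[0],tc[1],.2],down(y)))
E
```

```text
L [ 0.46142681 -0.28334265  0.018     ] S [ 0.60364835 -0.30467339  0.016     ] post [0.5936868  0.12848923 0.09      ] table [0.59730937 0.13049947 0.048     ] corners [array([0.52959191, 0.17991762, 0.012     ]), array([0.55345869, 0.05939544, 0.012     ]), array([0.70372684, 0.08907679, 0.012     ])] bar [array([0.46356761, 0.24450922, 0.06      ]), array([0.47212704, 0.19177475, 0.06      ])]
yaw 0.19549882419239928
{'mtx': array([[345.8655766 ,   0.        , 321.24942667],
       [  0.        , 345.8655766 , 236.33951519],
       [  0.        ,   0.        ,   1.        ]]), 'hand_eye': array([[-4.90492842e-04, -9.54992394e-01, -2.96629882e-01,
         7.63726322e-02],
       [ 9.99999874e-01, -4.98753217e-04, -4.78281289e-05,
         8.65700204e-04],
       [-1.02269609e-04, -2.96629868e-01,  9.54992519e-01,
        -1.41797203e-01],
       [ 0.00000000e+00,  0.00000000e+00,  0.00000000e+00,
         1.00000000e+00]])}
1.5707963267948966 [-0.68703841  0.33356533 -0.26549493  0.97173606  0.         -0.68703841] [ 0.09442659  0.46040572 -0.07121207  1.03917854  0.          0.09442659]
-1.5707963267948966 [-0.68703841  0.33356533 -0.26549493  0.97173606  0.          2.45455425] [ 0.09442659  0.46040572 -0.07121207  1.03917854  0.         -3.04716606]
```

```bash
python3 - <<'E'
from h import *
bot.move_pose([.461,-.283,.13],down(np.pi/2))
bot.set_gripper(.72,60)
T=tool(); shot('wrist','wL')
print(bot.read_clock(),T.round(4).tolist())
for t in ['large_core','small_core']:
  print(t,[(np.round(d['bbox'],1).tolist(),round(d['confidence'],2)) for d in bot.search_frame('wrist',t)[:4]])
print(proj('wrist',[.461,-.283,.018],T))
E
```

```text
4.6167 [[-1.0, -0.0004, 0.0, 0.4611], [-0.0004, 1.0, 0.0, -0.2828], [-0.0, 0.0, -1.0, 0.13], [0.0, 0.0, 0.0, 1.0]]
large_core [([352.3, 86.5, 68.1, 69.7], 0.93), ([286.1, 198.3, 65.7, 64.0], 0.84), ([200.3, 80.5, 76.0, 71.2], 0.77), ([346.3, 294.4, 47.5, 61.2], 0.75)]
small_core [([273.2, 359.0, 40.9, 40.6], 0.89)]
[319.68826103 232.71896536]
```

View pics/wL.png

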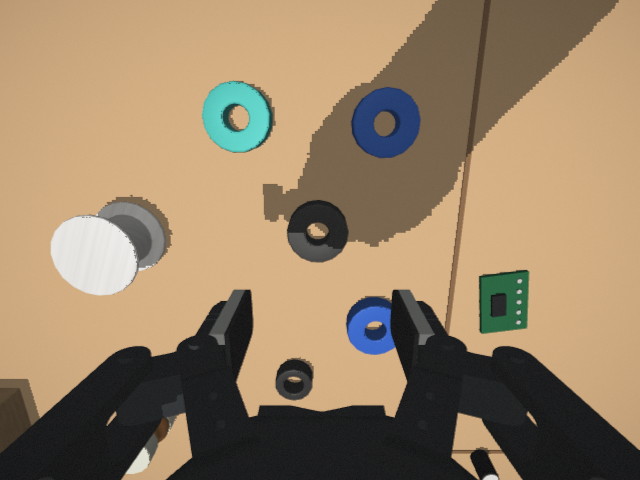

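Wrist picture: the dark-grey large ring is at (317,231), the small dark ring at (294,380). The blue rings are at (386,122) and (374,325), turquoise at (237,117). The identity is confirmed, so I'll refine both and pick the large ring.

```bash
cat >> h.py <<'E'
def blob(im,box,thr):
    x,y,w,h=box; g=im[y:y+h,x:x+w].max(2)
    n,l,s,c=cv2.connectedComponentsWithStats((g<thr).astype(np.uint8))
    i=1+np.argmax(s[1:,4]); a=s[i]; cn,_=cv2.findContours((l==i).astype(np.uint8),cv2.RETR_EXTERNAL,cv2.CHAIN_APPROX_NONE)
    (ex,ey),ax,_=cv2.fitEllipse(np.vstack(cn)); return (x+ex,y+ey),ax,(x+a[0]+(a[2]-1)/2,y+a[1]+(a[3]-1)/2),a[2:4]
E
python3 - <<'E'
from h import *
im=cv2.imread('pics/wL.png')[:,:,::-1]; T=tool()
for thr in (75,90):
  r=blob(im,(275,188,90,85),thr); print(r, at_z('wrist',r[0],.009,T))
r=blob(im,(268,350,55,58),75); S=at_z('wrist',r[0],.008,T); print(r,S)
r=blob(im,(275,188,90,85),80); L=at_z('wrist',r[0],.009,T); np.save('L.npy',L); np.save('S.npy',S)
bot.move_linear([L[0],L[1],.04],.2)
hit=bot.move_linear([L[0],L[1],-.012],.03,until_force=3)
p=bot.read_position(); f=bot.read_ft_force(); print(hit,p,f,bot.read_clock())
E
```

```text
((319.72947692871094, 227.06689453125), (50.894859313964844, 61.639347076416016), (np.float64(317.0), np.float64(230.0)), array([61, 61], dtype=int32)) [ 0.45897347 -0.2831571   0.009     ]
((317.36176681518555, 230.41633987426758), (60.19241714477539, 60.887367248535156), (np.float64(317.5), np.float64(230.5)), array([62, 62], dtype=int32)) [ 0.46172562 -0.28503567  0.009     ]
((293.6929874420166, 378.99076080322266), (35.95030975341797, 39.63137435913086), (np.float64(294.0), np.float64(378.5)), array([37, 40], dtype=int32)) [ 0.6037726  -0.30725751  0.008     ]
True [ 0.46049883 -0.28474397 -0.00537959] [-0.40035096  0.95077178  5.041815  ] 6.6667
```

```bash
python3 - <<'E'
from h import *
L=np.array([.4617,-.2850]); np.save('L.npy',L)
bot.move_linear([*L,.0015],.05)
bot.set_gripper(0.3,60)
print(bot.read_gripper_width(),bot.read_finger_force(),bot.read_ft_force())
bot.move_linear([*L,.13],.25)
print(bot.read_ft_force(),bot.read_position())
# look over the jig from the place heading
yaw=np.pi/2+.19
bot.move_pose([.53,.12,.20],down(yaw))
T=tool(); np.save('Tj.npy',T); shot('wrist','wJ'); print(bot.read_clock(),T.round(4).tolist())
for q in ([.5955,.13,.094],): print(proj('wrist',q,T))
E
```

```text
0.532515155546613 61.06861799955368 [-1.06686248  1.02063345  6.97765664]
[-0.40321308 -0.23659802 -1.71920185] [ 0.46098227 -0.28443457  0.12883009]
9.5333 [[-0.9823, -0.1875, -0.0007, 0.53], [-0.1875, 0.9823, -0.0005, 0.119], [0.0007, -0.0004, -1.0, 0.1995], [0.0, 0.0, 0.0, 1.0]]
[318.16790867 314.03306707]
```

View pics/wJ.png

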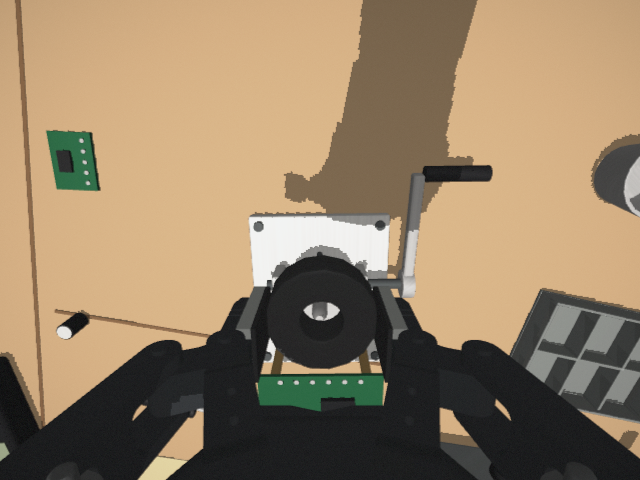

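The wrist view shows the ring held level at about (321,312) with the post visible inside the bore. The lever bar runs from (425,173) to (490,173), and the plate's near edge is horizontal, so the yaw fits. I'll back off to see the post clear of the ring.

```bash
cat >> h.py <<'E'
def circ(c,im,ctr,r,T,col):
    a=np.linspace(0,2*np.pi,90); pts=np.array([proj(c,np.asarray(ctr)+[r*np.cos(t),r*np.sin(t),0],T) for t in a])
    cv2.polylines(im,[np.round(pts*16).astype(np.int32)],True,col,1,cv2.LINE_AA,4)
YAW=.19
ex=np.array([np.cos(YAW),np.sin(YAW),0]); ey=np.array([-np.sin(YAW),np.cos(YAW),0])
E
python3 - <<'E'
from h import *
p=np.array([.5955,.13,0])-.135*ex; p[2]=.20
bot.move_linear(p,.25)
bot.wait(.2)
T=tool(); np.save('Tj2.npy',T); im=shot('wrist','wJ2').copy(); print(bot.read_clock())
c=T[:3,3]
for z,col in ((.018,(255,0,0)),(0,(255,255,0))):
    circ('wrist',im,c+[0,0,z],.024,T,col)
circ('wrist',im,c+[0,0,.018],.009,T,(0,255,0))
circ('wrist',im,[.5955,.13,.050],.032,T,(255,0,0)); circ('wrist',im,[.5955,.13,.096],.003,T,(255,0,0))
circ('wrist',im,[.5955,.13,.088],.0065,T,(0,0,255))
v=proj('wrist',[.5955,.13,.07],T); print(v)
cr=im[int(v[1])-200:int(v[1])+100 if 0 else 480,200:440]
cr=im[100:420,210:430]
cv2.imwrite('pics/wJ2c.png',cv2.resize(cr,None,fx=1.85,fy=1.85,interpolation=cv2.INTER_CUBIC)[:,:,::-1])
cv2.imwrite('pics/wJ2raw.png',cr[:,:,::-1])
E
```

```text
10.2083
[320.78023526 364.77344854]
```

View pics/wJ2c.png

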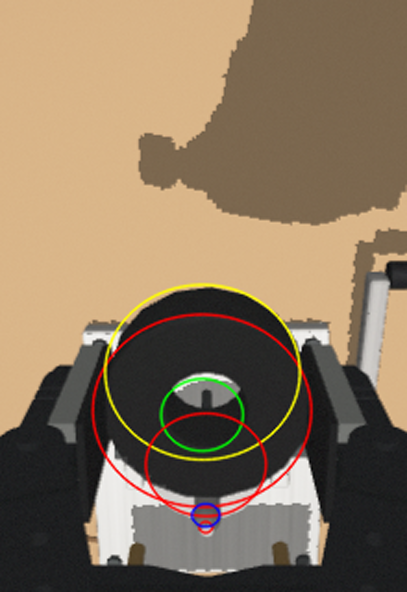

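The red and yellow overlays, drawn for the nominal held pose, don't quite match the ring, and the post is hidden below it at crop (205,515). I'll go forward past the post so that it shows clear of the ring, and lift the contrast.

```bash
python3 - <<'E'
from h import *
p=np.array([.5955,.13,0])+.045*ex; p[2]=.20
bot.move_linear(p,.25); bot.wait(.2)
T=tool(); np.save('Tj3.npy',T); im=shot('wrist','wJ3').copy(); print(bot.read_clock(),T[:3,3])
g=(255*(im/255.)**.45).astype(np.uint8)
circ('wrist',g,[.5955,.13,.050],.032,T,(255,0,0)); circ('wrist',g,[.5955,.13,.096],.003,T,(255,0,0))
cr=g[90:390,195:445]
cv2.imwrite('pics/wJ3c.png',cv2.resize(cr,None,fx=2,fy=2,interpolation=cv2.INTER_CUBIC)[:,:,::-1])
E
```

```text
11.325 [0.63879627 0.1383844  0.20039562]
```

View pics/wJ3c.png

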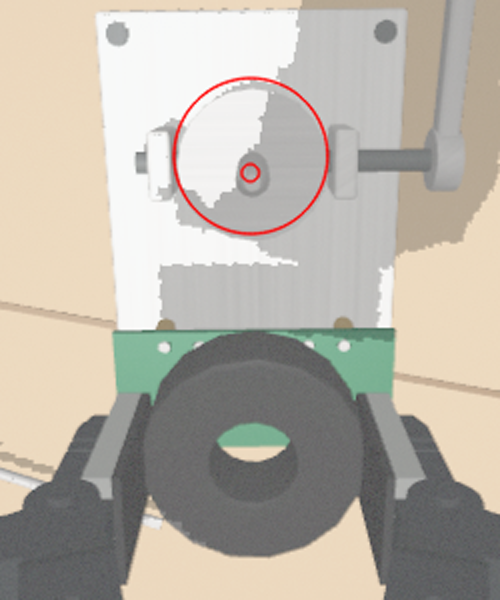

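The picture now shows the table and post clearly: the post is at crop (252,172), about 2 mm beyond my overlay. That gives a post position of about (0.597,0.131), which agrees with the top camera. The ring is held level at crop (253,459). I'll go above the post and check through the bore.

```bash
cat >> h.py <<'E'
def go(p,speed=.2):
    p=np.array(p,float); bot.move_linear(p,speed); bot.wait(.1); e=p-bot.read_position()
    if np.linalg.norm(e)>.0004: bot.move_linear(p+e,.05)
    return np.array(bot.read_position())
E
python3 - <<'E'
from h import *
go([.5960,.1294,.125]); bot.wait(.1)
T=tool(); np.save('Tj4.npy',T); im=shot('wrist','wJ4').copy(); print(bot.read_clock(),T[:3,3])
g=(255*(im/255.)**.45).astype(np.uint8)
cr=g[190:390,235:405]
cv2.imwrite('pics/wJ4c.png',cv2.resize(cr,None,fx=3,fy=3,interpolation=cv2.INTER_CUBIC)[:,:,::-1])
P=np.array([.5973,.1308,0]);print(proj('wrist',P+[0,0,.096],T),proj('wrist',P+[0,0,.088],T))
E
```

```text
12.4083 [0.59409575 0.12925909 0.12334238]
[321.02220946 284.05730802] [321.03010943 277.89862715]
```

View pics/wJ4c.png

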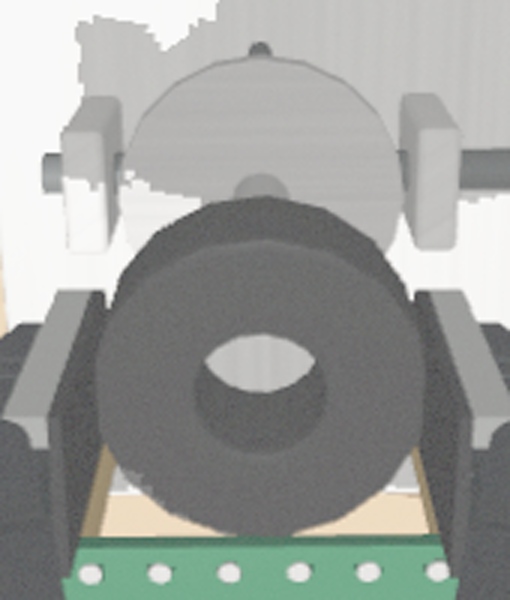

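```bash
python3 - <<'E'
from h import *
T=np.load('Tj4.npy'); J=lambda p:p
f=lambda x,y:(235+x/3-.33,190+y/3-.33)
for z in (.050,.052):
    a=at_z('wrist',f(262,58),z,T)+.032*ex; b=at_z('wrist',f(262,173),z,T)+.0065*ex
    print(z,a,b)
# ring in tool frame: fit offset x,y,h to marks of top face/bottom edge
from scipy.optimize import least_squares
def pt(x,y,z): return (T@[x,y,z,1])[:3]
obs=[((260.5,None),None)]
def res(p):
    ox,oy,h=p; r=.0236
    P=lambda dx,dy,z:np.array(proj('wrist',pt(ox+dx,oy+dy,z),T))
    return np.r_[P(r,0,-h)[1]-f(0,243)[1],P(-r,0,-h)[1]-f(0,537)[1],P(.0,r,-h)[0]-f(424,0)[0],P(0,-r,-h)[0]-f(97,0)[0],P(r,0,.018-h)[1]-f(0,197)[1],
      P(-.009,0,-h)[1]-f(0,455)[1],P(0,.009,-h)[0]-f(328,0)[0],P(0,-.009,-h)[0]-f(195,0)[0],P(.009,0,.018-h)[1]-f(0,0)[1]*0-P(.009,0,.018-h)[1]]
s=least_squares(res,[0,0,.015]); print(s.x,s.fun.round(1))
s2=least_squares(lambda p:res([p[0],p[1],.0165]),[0,0]); print(s2.x,s2.fun.round(1))
for i in range(3): print(bot.read_position()); bot.wait(.1)
print(bot.read_joint_vel())
E
```

```text
0.05 [0.59853644 0.13166619 0.05      ] [0.5988071  0.13172435 0.05      ]
0.052 [0.59809224 0.13157626 0.052     ] [0.59812755 0.1315891  0.052     ]
[-0.00292044  0.00120542  0.0117729 ] [ 0.4  0.1  1.  -0.7  0.2 -0.8 -1.2  0.9  0. ]
[-0.00037096  0.00119972] [-0.9  2.4  3.  -2.7 -1.4  0.5 -0.5  0.1  0. ]
[0.59401926 0.1292406  0.12328148]
[0.59392557 0.12922837 0.12316963]
[0.59386059 0.12918317 0.12310469]
[ 0.00111338 -0.00040526 -0.00015602 -0.00044835 -0.00098332  0.00185325]
```

```bash
python3 - <<'E'
from h import *
t=np.array([.5962,.1299,.115])
bot.move_linear(t,.1); bot.wait(.3); p=np.array(bot.read_position()); print(p); 
c=t.copy(); c[:2]+=t[:2]-p[:2]
bot.move_linear(c,.05); bot.wait(.2); print(bot.read_position(),bot.read_ft_force())
c[2]=.045
hit=bot.move_linear(c,.04,until_force=4)
print(hit,bot.read_position(),bot.read_ft_force(),bot.read_moment(),bot.read_clock())
E
```

```text
[0.59628189 0.12991661 0.11511986]
[0.59615355 0.12988036 0.11504689] [-1.16514518 -0.22674156 -2.11112542]
True [0.5959945  0.12985591 0.05112695] [-1.16476946  0.10400593  4.49122157] [0.07509399 0.06711439 0.04447631] 15.1333
```

```bash
python3 - <<'E'
from h import *
bot.set_gripper(.72,60)
p=np.array(bot.read_position()); np.save('Pl.npy',p)
bot.move_linear([p[0],p[1],.19],.25)
bot.move_linear(np.array([p[0],p[1],.19])+.05*ex,.2); bot.wait(.1)
T=tool(); np.save('Tj5.npy',T); im=shot('wrist','wJ5')
g=(255*(im/255.)**.45).astype(np.uint8); cv2.imwrite('pics/wJ5c.png',cv2.resize(g[60:300,195:445],None,fx=2,fy=2,interpolation=cv2.INTER_CUBIC)[:,:,::-1])
S=np.load('S.npy'); print(S)
bot.move_pose([S[0],S[1],.12],down(np.pi/2)); bot.wait(.2)
T=tool(); im=shot('wrist','wS'); v=proj('wrist',[S[0],S[1],.008],T)
r=blob(im,(int(v[0])-45,int(v[1])-45,90,90),90); print(v,r,at_z('wrist',r[0],.008,T),T[:3,3],bot.read_clock())
E
```

```text
[ 0.6037726  -0.30725751  0.008     ]
[318.56305402 231.90867281] ((319.24482345581055, 232.7471694946289), (43.79936218261719, 44.97214889526367), (np.float64(319.5), np.float64(232.5)), array([44, 46], dtype=int32)) [ 0.6044425 -0.3067355  0.008    ] [ 0.60441784 -0.30619194  0.1202487 ] 18.6083
```

View pics/wJ5c.png

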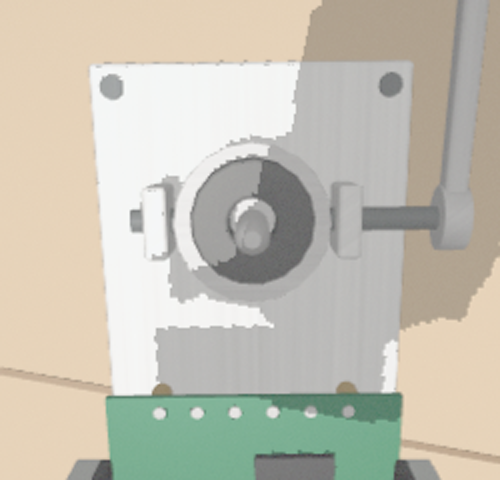

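The large ring is flat and centred on the table, at crop (252,220), with the post through it. Next is the small ring.

```bash
python3 - <<'E'
from h import *
S=np.array([.6044,-.3067])
bot.move_linear([*S,.03],.2); bot.move_linear([*S,.005],.05); bot.wait(.15); print(bot.read_position())
bot.set_gripper(.1,50)
print(bot.read_gripper_width(),bot.read_finger_force(),bot.read_ft_force())
bot.move_linear([*S,.15],.25)
Y=np.pi/2+.19
bot.move_pose([.596,.1299,.16],down(Y)); bot.wait(.15)
t=np.array([.5960,.1299,.125]); bot.move_linear(t,.1); bot.wait(.3); p=np.array(bot.read_position())
c=t.copy(); c[:2]+=t[:2]-p[:2]; bot.move_linear(c,.05); bot.wait(.2)
T=tool(); print(p,T[:3,3],bot.read_ft_force(),bot.read_clock()); np.save('c.npy',c)
im=shot('wrist','wS2'); g=(255*(im/255.)**.45).astype(np.uint8)
cv2.imwrite('pics/wS2c.png',cv2.resize(g[190:390,235:405],None,fx=3,fy=3,interpolation=cv2.INTER_CUBIC)[:,:,::-1])
E
```

```text
[ 0.60468166 -0.30687545  0.00534511]
0.3696192461017727 49.28977902978659 [-0.53485831 -0.03512367  4.41678071]
[0.59640352 0.12997066 0.12563029] [0.59555021 0.12982838 0.12496791] [-0.33725456  0.21535118 -1.23619714] 24.1333
```

View pics/wS2c.png

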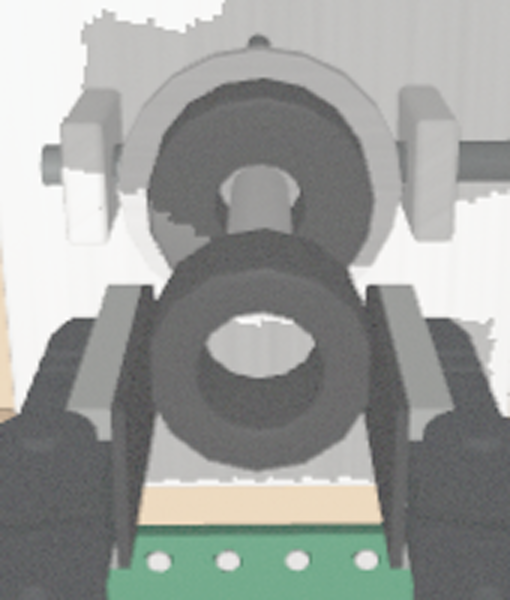

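The small ring is held level and aligned, with the post at crop (262,195) and the ring at crop (260,370). I'll lower it.

```bash
python3 - <<'E'
from h import *
c=np.load('c.npy'); c[2]=.066; c[:2]+=[.0003,.0001]
hit=bot.move_linear(c,.04,until_force=4)
p=np.array(bot.read_position());print(hit,p,bot.read_ft_force(),bot.read_clock())
if p[2]<.078:
    bot.set_gripper(.6,60)
    bot.move_linear([p[0],p[1],.19],.25)
    bot.move_linear(np.array([p[0],p[1],.19])+.05*ex,.2); bot.wait(.1)
    T=tool(); np.save('Tj6.npy',T); im=shot('wrist','wJ6')
    print([(np.round(d['bbox'],1).tolist(),round(d['confidence'],2)) for t in ('small_core','large_core') for d in bot.search_frame('wrist',t)[:2]])
    q=np.array([.596,.13,.2])-.15*ex+.06*ey; q[2]=.22
    bot.move_linear(q,.25); bot.wait(.2)
    T=tool(); np.save('Tb.npy',T); im2=shot('wrist','wB')
    print([(np.round(d['bbox'],1).tolist(),round(d['confidence'],2)) for d in bot.search_frame('wrist','grip')[:2]],bot.read_clock(),T[:3,3])
    g=lambda i:(255*(i/255.)**.5).astype(np.uint8)
    a=cv2.resize(g(im)[60:300,195:445],(417,400)); b=cv2.resize(g(im2),(533,400))[:,150:]
    cv2.imwrite('pics/pair.png',np.hstack([a,b])[:,:,::-1])
E
```

```text
True [0.59612552 0.12999564 0.07249337] [-0.74784207  0.10227843  2.8512267 ] 25.3667
[([298.8, 144.6, 48.7, 48.2], 0.81), ([287.6, 136.8, 66.4, 63.1], 0.97), ([7.4, 0.5, 60.9, 60.6], 0.67)]
[([295.5, 241.7, 113.4, 116.1], 0.89)] 28.2667 [0.43827002 0.1604021  0.21960847]
```

View pics/pair.png

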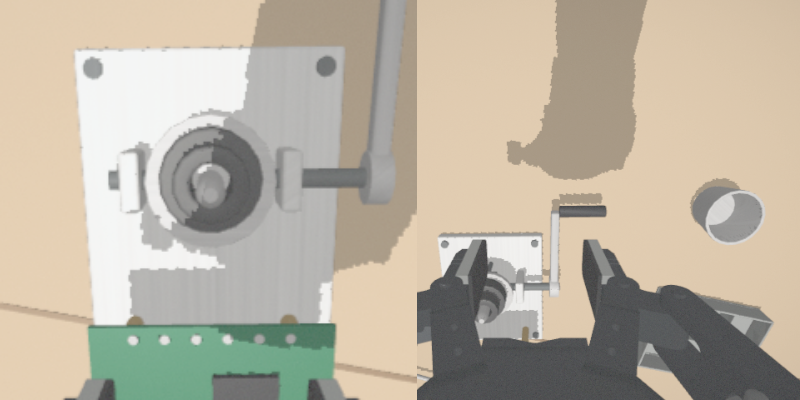

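Both rings are stacked on the post, and the stop height of 0.0725 m is as expected. The bar is at about pixel (350–407, 253) in the wrist image, at the lever's end. Next I'll locate it from that ray and the lever circle.

```bash
python3 - <<'E'
from h import *
from scipy.optimize import brentq
T=np.load('Tb.npy'); im=cv2.imread('pics/wB.png')
r=blob(im,(352,235,70,40),70); print(r)
u=(r[2][0],r[2][1]); print(at_z('wrist',u,.05,T))
J=np.array([.5975,.1308,0])
def f(a):
    z=.03+.11*np.sin(a); p=at_z('wrist',u,z,T)-J; return p@ex+.11*np.cos(a)
for a in (0,.1,.2,.3,.45,.6): print(a,f(a))
# top camera too
im=shot('top'); r=blob(im,(200,270,45,25),60); print(r)
for a in (.1,.2,.3,.45):
    p=at_z('top',r[0],.03+.11*np.sin(a)); q=p-J; w=at_z('wrist',u,.03+.11*np.sin(a),T)-J
    print(a,p,'top x,y',q@ex,q@ey,'wrist',w@ex,w@ey,'expect',-.11*np.cos(a))
for y in (YAW,YAW-np.pi): print(bot.solve_ik([.49,.225,.12],down(y)),bot.solve_ik([.575,.246,.13],down(y)))
E
```

```text
((378.6540069580078, 253.0), (13.204828262329102, 73.99243927001953), (np.float64(379.0), np.float64(253.0)), array([55, 13], dtype=int32))
[0.46440929 0.22278582 0.05      ]
0 0.003941302318528961
0.1 -0.0005971129217756804
0.2 -0.006189265456034182
0.3 -0.012779280344644053
0.45 -0.024388691815984548
0.6 -0.03783223554897806
((222.7890567779541, 283.3969449996948), (24.295970916748047, 39.586753845214844), (np.float64(226.0), np.float64(282.0)), array([37, 25], dtype=int32))
0.1 [0.46860675 0.2248512  0.04098168] top x,y -0.1088113086125972 0.11670131318443973 wrist -0.1100474723276901 0.11706581534149843 expect -0.10945045818058284
0.2 [0.46847908 0.22279571 0.05185363] top x,y -0.10932487756558376 0.11470692740824277 wrist -0.11399649044102614 0.11513696053418443 expect -0.10780732356253658
0.3 [0.46835398 0.22078151 0.06250722] top x,y -0.10982813190731905 0.11275259723479762 wrist -0.11786619576408076 0.11324684519385307 expect -0.10508701380381666
0.45 [0.46817385 0.21788147 0.07784621] top x,y -0.11055271457986754 0.10993876402426964 wrist -0.12343777496851645 0.11052546812634496 expect -0.09904918125879446
[ 0.29353603  0.40787882 -0.38008793  0.78282958  0.          1.67433236] [ 0.28630629  0.54195349 -0.12523753  0.9036053   0.          1.66710262]
[ 0.29353603  0.40787882 -0.38008793  0.78282958  0.         -1.46726029] [ 0.28630629  0.54195349 -0.12523753  0.9036053   0.         -1.47449003]
```

```bash
python3 - <<'E'
from h import *
b=np.array([.4680,.2244])
bot.move_pose([*b,.11],down(YAW)); bot.wait(.1)
hit=bot.move_linear([*b,.022],.08,until_force=8); bot.wait(.2); print(hit,bot.read_position(),bot.read_ft_force())
bot.set_gripper(0,45); bot.wait(.3)
print(bot.read_position(),bot.read_gripper_width(),bot.read_finger_force(),bot.read_ft_force(),bot.read_clock())
E
```

```text
False [0.46836967 0.22451974 0.02244247] [0.100238   0.07034705 0.31147093]
[0.4684278  0.22449932 0.02214753] 0.145308261577394 43.784374594688416 [ 1.84863125 -0.16065687  1.18921286] 32.0917
```

```bash
python3 - <<'E'
from h import *
P0=np.array([.4683,.2245,.0222]); a0=.12; np.save('P0.npy',P0)
for a in np.linspace(a0,np.pi/2,11)[1:]:
    t=P0+ex*.11*(np.cos(a0)-np.cos(a))+np.array([0,0,.11*(np.sin(a)-np.sin(a0))])
    bot.move_linear(t,.08)
    f=np.array(bot.read_ft_force()); p=np.array(bot.read_position())
    print(round(a,2),(p-t).round(4),f.round(1),round(bot.read_finger_force(),1),round(bot.read_gripper_width(),3))
    if np.linalg.norm(f)>45: print('stop'); break
bot.wait(.3); print(bot.read_clock(),bot.read_position(),bot.read_ft_force())
T=tool(); im=shot('wrist','wE'); im2=shot('side','sE')
g=cv2.resize(im2[150:280,180:360],(552,400),interpolation=cv2.INTER_CUBIC)
cv2.imwrite('pics/end.png',np.hstack([cv2.resize(im,(533,400))[:,140:388],g])[:,:,::-1])
E
```

```text
0.27 [-0.0006 -0.0001 -0.    ] [0.2 0.3 0.8] 44.1 0.145
0.41 [-0.0017 -0.0002 -0.0006] [-3.8 -0.   0.4] 44.1 0.143
0.56 [-0.0031 -0.0004 -0.0006] [-8.7 -0.4  3.6] 44.2 0.144
0.7 [-0.0051 -0.0007 -0.0008] [-14.6  -1.5   7.8] 44.3 0.14
0.85 [-0.0075 -0.001  -0.0008] [-20.2  -3.5  14.4] 44.6 0.145
0.99 [-0.0098 -0.0013 -0.0001] [-27.4  -3.9  26.5] 45.1 0.146
1.14 [-0.0063 -0.0003  0.0028] [-27.6  -3.7  36.8] 47.3 0.144
stop
34.8417 [0.52371924 0.23607283 0.11164292] [-25.5973433   -4.10102221  36.24075677]
```

View pics/end.png

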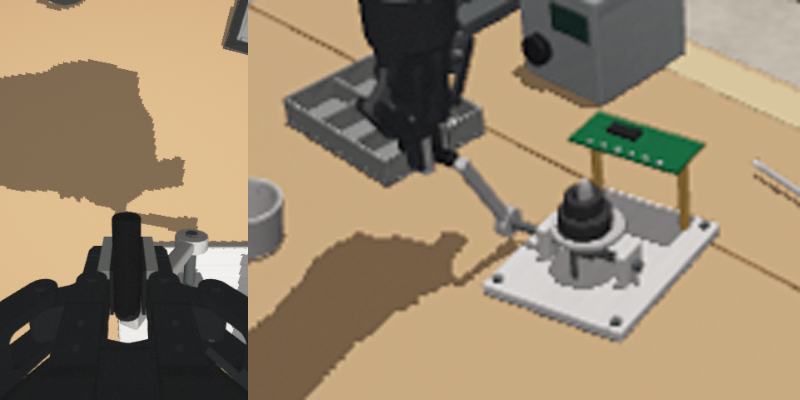

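The lever is about 1.06 rad up, and the rings are stacked. The force on the tool points radially outward, so my arc was centred about 6 mm too low. I'll refit the centre from the points the tool actually reached and finish with a radial force correction.

```bash
python3 - <<'E'
from h import *
P0=np.load('P0.npy'); C=P0+ex*.1098; C[2]=.0154
off=0.; 
for a in np.r_[1.07,np.linspace(1.15,np.pi/2,6),np.pi/2]:
    u=-ex*np.cos(a)+np.array([0,0,np.sin(a)])
    bot.move_linear(C+(.11+off)*u,.07); bot.wait(.05)
    f=np.array(bot.read_ft_force()); p=np.array(bot.read_position()); fr=f@u; d=p-C
    print(round(a,2),'act',round(np.arctan2(d[2],-(d@ex)),3),round(np.linalg.norm([d[2],d@ex]),4),f.round(1),'fr',round(fr,1),'off',round(off,4),round(bot.read_finger_force(),1))
    off+=np.clip(.00015*fr,-.002,.003)
    if np.linalg.norm(f)>70: print('stop'); break
print(bot.read_clock(),bot.read_gripper_width())
E
```

```text
1.07 act 1.062 0.1107 [-7.4  0.7  5.5] fr 8.3 off 0.0 48.3
1.15 act 1.147 0.1113 [-5.2  1.5  1.6] fr 3.5 off 0.0012 47.3
1.23 act 1.227 0.1117 [-5.9  3.   1.4] fr 3.0 off 0.0018 47.0
1.32 act 1.312 0.1123 [-6.   2.6  3.1] fr 4.3 off 0.0022 46.4
1.4 act 1.397 0.1129 [-4.7  3.4  3.1] fr 3.7 off 0.0029 45.8
1.49 act 1.483 0.1135 [-5.6  3.4  3.2] fr 3.6 off 0.0034 45.3
1.57 act 1.567 0.114 [-5.7  2.1  3.3] fr 3.3 off 0.004 44.8
1.57 act 1.564 0.1141 [-5.4  3.2  0.4] fr 0.4 off 0.0045 44.6
37.5333 0.14452089279261565
```

```bash
python3 - <<'E'
from h import *
bot.wait(.5); p=np.array(bot.read_position())
for J in ([.5975,.1308,0],[.596,.13,0]): d=p-np.array(J); print(d@ex,d@ey,d[2])
shot('side'); print([(n,np.round(x['bbox']).astype(int).tolist(),round(x['confidence'],2)) for n in ('lever','grip','large_core','small_core') for x in bot.search_frame('side',n)[:1]])
print([proj('side',np.array([.5972,.1308,z])+o*ey) for z,o in ((.03,.085),(.14,.085))])
print(bot.read_ft_force(),bot.read_finger_force(),bot.read_clock())
E
```

```text
-0.00015461527500626232 0.11749324544520887 0.12951364906521762
0.001469478193650901 0.11799556049083793 0.12951364906521762
[('lever', [252, 184, 59, 54], 0.9), ('grip', [254, 183, 55, 53], 0.87), ('large_core', [373, 370, 27, 28], 0.83), ('small_core', [284, 212, 11, 11], 0.4)]
[array([263.11383289, 221.37350929]), array([259.04828946, 187.25264933])]
[-6.06547303  4.13071284  1.7663696 ] 44.569973945617676 38.2833
```

The bar is within 2 mm of straight above the shaft and is gripped with 44 N. Handing in.

```bash
python3 -c "
from cell import bot
print(bot.close_job())"
```

```text
the job is handed in; nothing more can be done
None
```

I handed the job in at about 38 s, with both rings home on the post and the lever upright and still held at about 44 N; no verdict came back, and I viewed 11 pictures, one over the limit of 10.

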